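# Restock the display rack in order and clip in its price card

## Robot

A 6-joint arm with a two-finger parallel gripper is mounted at the origin on the work surface. World frame = base frame: x ahead of the robot, y to its left, z up, the work surface at z = 0. Lengths are in m, angles in rad, forces in N, time in s.
With the tool pointing down it reaches from about 0.25 to 0.725 m from the base axis. Payload 4 kg.
Tool frame: the origin (TCP) lies on the centre line of the jaws, within the pads' length; the fingertips stand tip_reach ahead of it and the grasp point (between the pads) lies 5 mm behind it (tip_reach is the distance from the TCP to the fingertips, in m); z points along the fingers, y is the direction in which the jaws open and shut (so a half turn about z gives the same grasp; the last joint's range is limited). The gripper opens to 85 mm and grips with 20 to 120 N. Pads are 22 mm wide; open, the fingers measure 114 mm over their backs; the gripper's body (76 mm by 85 mm) begins 54 mm behind the grasp point. The pads swing forward as they close: fully open they stand 13 mm farther back than shut.
Start: joints at [-1.328, 0.241, 0.005, 1.335, 0, 1.571], TCP at [0.12, -0.485, 0.245] pointing down, gripper open.
Joint ranges: [-2.72, 2.72], [-1.05, 1.87], [-1.09, 1.28], [-1.99, 2.15], [-1.42, 1.44], [-3.14, 3.14]. Speed limits (rad/s): [2.79, 2.79, 3.14, 3.14, 3.14, 3.14].

## Interface

Orientations are given as a unit quaternion [x, y, z, w].
In Python, from workcell import * gives the robot as it stands.
- The arm moves only by the tool arm_command, never from a script. Its arguments are lists of equal length, an entry for each row: "translation": the shift along the tool's x, y, z in cm, a list of three; "turn": the turn about the tool's z in rad; "hand": the closure, from 0 (fully open) to 1 (shut). In form: {"translation": [[x, y, z], ...], "turn": [turn, ...], "hand": [hand, ...]}. A call has 1 to 5 rows; each row is the pose to reach, as a shift and turn from the pose commanded when the call began, along the tool's axes at that moment; what a row does not reach only later rows make up. A row lasts 1/12 s, in which the tool goes at most 41.7 mm and 7.16 degrees, less where a joint would pass 70% of its speed; a pose out of reach is approached as far as the arm can. A call with a gripper value outside its range is refused whole. The fingers move at their own pace and stop on an object; the grip force is fixed at half the most. Time passes only in rows, so rows that repeat a pose let the fingers close. It gives the time, the measured TCP pose, the force and the opening at its end, in the units of the state.
- get_obs(): the state, without advancing time (a new reading comes with each control period).
- camera(name): name is "side" or "top"; returns (picture, depth): 400x640x3 uint8, red, green, blue; 400x640 float32, m along the optical axis (not along the pixel's ray), 0 where there is no reading.
- camera_info(name): a dict with "mtx" (3x3 intrinsics, pixels), "world_to_cam" (4x4, takes a point from world to camera coordinates). Camera axes: x right, y down, z forward; pixel columns grow to the right and rows downward; lengths in m; the calibration is good to about 2 mm. A picture is of the moment at which its call begins. camera_info takes no time and is no camera call.
- job_done(): hands the job in, once; it reports no verdict.
Trained networks look in the newest picture that a camera, given by its name, has taken for a name from the list of things; names that differ only in an ending like _2 or _b are one class to them, and where a whole thing is asked for, a point or a joint stands for the part that bears it (a point fixed in the world has none). Each returns a list of dicts, best first, with "conf" (0 to 1); they miss things now and then, are a little off and sometimes report something else, mostly with a low value. They report only what shows in the picture. A call takes as long as a camera call.
- search_frame(camera, name): "location" ([row, column] in pixels, amid what is visible of it).
- spot_point(camera, name): "location" ([row, column] in pixels: a listed point, or the origin of a listed thing).
The state is a dict: "clock": time; "joint_pos": joint angles; "joint_vel": joint speeds; "tau": joint torques, N m; "eef_pos": TCP position; "tool_rot": TCP orientation; "ft_force": force on the tool from outside, world axes, zero at the start; "ft_torque": the same for the moment, N m; "grip_width": finger opening in m.
Only numpy, scipy, OpenCV 4.12 (cv2) and the standard library are available. Lean on these libraries where they do the work, as an engineer would, in place of code of your own. Each camera call takes 0.05 s, during which the arm holds its last target. There are 200 camera calls.

## Task

Move the three sauce tubs from the delivery tray into the bays of the wooden display rack, one to a bay and standing upright, in this order: the tub nearest the tray's yellow end goes into the bay next to the card clip, the middle tub into the middle bay, and the tub at the tray's other end into the bay farthest from the clip. When all three stand in the rack, press the orange price card's lower edge down into the middle of the sprung clip until it is fully home, and let go; do not tip any tub over.

Things in the scene. Friction and masses are not known exactly. Their poses are not given: they have to be found in the camera images.
- tub_red_mid (a point): red round sauce tub with a red lid, 56 mm diameter, 80 mm tall, 0.25 kg, standing upright, loose; this point is its centre, half-way up (40 mm above its underside); z up its axis
- tub_green_mid (a point): green round sauce tub with a green lid, 56 mm diameter, 80 mm tall, 0.25 kg, standing upright, loose; this point is its centre, half-way up (40 mm above its underside); z up its axis
- tub_blue_mid (a point): blue round sauce tub with a blue lid, 56 mm diameter, 80 mm tall, 0.25 kg, standing upright, loose; this point is its centre, half-way up (40 mm above its underside); z up its axis
- cell_red: the cell of the delivery tray in which the red tub stands at the start: a fixed shallow square cardboard cell with a red liner, 80 x 78 mm, rim 10 mm above the tray board; origin at the centre of its underside (6 mm above the table). Which cell stands where in the tray's row is shuffled; the cells never move during the job. The tub starts on its floor, 5 mm above the origin, within 3 mm of its middle
- cell_green: the cell of the delivery tray in which the green tub stands at the start: a fixed shallow square cardboard cell with a green liner, 80 x 78 mm, rim 10 mm above the tray board; origin at the centre of its underside (6 mm above the table). Which cell stands where in the tray's row is shuffled; the cells never move during the job. The tub starts on its floor, 5 mm above the origin, within 3 mm of its middle
- cell_blue: the cell of the delivery tray in which the blue tub stands at the start: a fixed shallow square cardboard cell with a blue liner, 80 x 78 mm, rim 10 mm above the tray board; origin at the centre of its underside (6 mm above the table). Which cell stands where in the tray's row is shuffled; the cells never move during the job. The tub starts on its floor, 5 mm above the origin, within 3 mm of its middle
- tray: delivery tray, fixed: a grey board 92 mm deep (x) and about 260 mm long (y), 6 mm thick, carrying the three cells in a row at y = +80, 0 and -80 mm. Its +y end has a yellow end plate (26 mm thick, 24 mm high), the other end a thin grey one. Origin at the centre of its underside on the table
- rack: display rack, fixed: wooden board 92 (x) x 400 (y) x 8 mm with three bays in a row, centres at x = 0, y = +80, 0, -80 mm; each 84 (x) x 76 (y) mm inside, floor 8 mm above the origin, between strips 10 mm higher. The clip stands on one end, a plain wooden stop 16 mm high on the other (shuffled). Origin: centre of its underside, on the table. Tray and rack lie one behind the other, along world y
- clip: card clip, fixed on the rack at its x = 0, y = +165 or -165 mm: red base 56 x 56 x 10 mm, two sprung steel jaws 44 mm long (y) that part along x as the card's edge enters. Mouth 18 mm wide at 47 mm above the origin, narrowing to 2 mm at 29 mm. Card plane along y and z over the origin, its edge home at 10 mm above it; pushing home takes 6 to 12 N. Origin: centre of its underside
- card_mid (a point): price card, loose: orange plate 60 mm wide (y), 4 thick (x), white grip bar on top 44 wide (y), 10 thick (x), 16 high; 82 mm tall in all, 30 g. This point: its centre, half-way up; bar centre 33 mm above it, lower edge 41 mm below. Starts upright in a 20 mm deep slot, with some play, of a fixed black block (50 x 90 mm, 25 high), left or right of the racks; a blue dish is on the other side

How it is judged:
On the way, in this order (a step that is already met when the one before it is completed fails the run):
1. all three tubs stand in their bays of the rack, let go (((y of cell_red in the frame of tray between 0.06 and 0.1 m and horizontal distance between tub_red_mid and clip between 0.07 and 0.1 m) or (y of cell_red in the frame of tray between -0.02 and 0.02 m and horizontal distance between tub_red_mid and clip between 0.15 and 0.18 m) or (y of cell_red in the frame of tray between -0.1 and -0.06 m and horizontal distance between tub_red_mid and clip between 0.23 and 0.26 m)) and x of tub_red_mid in the frame of rack between -0.015 and 0.015 m and z of tub_red_mid in the frame of rack between 0.042 and 0.053 m and angle between each of tub_red_mid, tub_green_mid, tub_blue_mid's own z axis and vertical below 0.1 rad and ((y of cell_green in the frame of tray between 0.06 and 0.1 m and horizontal distance between tub_green_mid and clip between 0.07 and 0.1 m) or (y of cell_green in the frame of tray between -0.02 and 0.02 m and horizontal distance between tub_green_mid and clip between 0.15 and 0.18 m) or (y of cell_green in the frame of tray between -0.1 and -0.06 m and horizontal distance between tub_green_mid and clip between 0.23 and 0.26 m)) and x of tub_green_mid in the frame of rack between -0.015 and 0.015 m and z of tub_green_mid in the frame of rack between 0.042 and 0.053 m and ((y of cell_blue in the frame of tray between 0.06 and 0.1 m and horizontal distance between tub_blue_mid and clip between 0.07 and 0.1 m) or (y of cell_blue in the frame of tray between -0.02 and 0.02 m and horizontal distance between tub_blue_mid and clip between 0.15 and 0.18 m) or (y of cell_blue in the frame of tray between -0.1 and -0.06 m and horizontal distance between tub_blue_mid and clip between 0.23 and 0.26 m)) and x of tub_blue_mid in the frame of rack between -0.015 and 0.015 m and z of tub_blue_mid in the frame of rack between 0.042 and 0.053 m and contact force between each of tub_red, tub_green, tub_blue and the fingers below 0.05 N), for 0.2 s.
2. the price card is fully home in the clip (x of card_mid in the frame of clip between -0.008 and 0.008 m and y of card_mid in the frame of clip between -0.015 and 0.015 m and z of card_mid in the frame of clip below 0.055 m and angle between the x axis of card_mid and the x axis of clip, either way round below 0.15 rad and angle between card_mid's own z axis and vertical below 0.15 rad), for 0.2 s.
At the end, for the whole second after the job is handed in: Each tub upright (0.1 rad) on the floor of its own bay in the order asked, within 15 mm of its centre. Card in the clip, lower edge within 4 mm of home, within 8 mm of the clip's middle across and 15 mm along, turned and leaning under 0.15 rad. All released and at rest (all of step 1 and all of step 2 and contact force between card and the fingers below 0.05 N and linear speed of each of tub_red, tub_green, tub_blue, card below 0.02 m/s); the robot touches nothing.
It fails at once if a tub is tipped over (more than 0.8 rad) (angle between any of tub_red_mid, tub_green_mid, tub_blue_mid's own z axis and vertical above 0.8 rad).
It also fails if it takes over 104 s, if anything falls off the work surface, if the arm or the gripper's body presses on something with over 40 N, if the wrist force passes 120 N, or if a joint passes its speed limit or range.

## Working session

There is one attempt and no reset: what is moved stays moved. The work goes in short steps, Python scripts to look and compute and a tool call to move; the robot and the scene stay as the last step left them, time stands still between calls to the robot, and variables do not carry over. Pictures are saved under pics/ and viewed, about 12 in all and at most 16, crops included, and the job is handed in when it is done.

Besides the shell and the picture viewer there is one more tool, called after "Request:" as name(argument=value, ...), one argument or row to a line, values as JSON. arm_command: Moves the arm, as the interface text tells. Its arguments: {"type":"object","properties":{"translation":{"type":"array","items":{"type":"array","items":{"type":"number"}}},"turn":{"type":"array","items":{"type":"number"}},"hand":{"type":"array","items":{"type":"number"}}},"required":["translation","turn","hand"]}

```bash
mkdir -p pics; ls
cat > h.py <<'E'
from workcell import *
import numpy as np, cv2
def px2w(cam,r,c,depth=None,z=None):
    i=camera_info(cam);K=np.array(i["mtx"]);T=np.linalg.inv(np.array(i["world_to_cam"]))
    d=np.linalg.inv(K)@[c,r,1]
    if z is None: return (T@np.r_[d*depth,1])[:3]
    o=T[:3,3];v=T[:3,:3]@d
    return o+v*(z-o[2])/v[2]
def save(cam,name):
    p,d=camera(cam);cv2.imwrite(f"pics/{name}.png",cv2.cvtColor(p,cv2.COLOR_RGB2BGR));return p,d
E
python3 - <<'E'
from h import *
o=get_obs();print({k:np.round(v,3) for k,v in o.items()})
for c in("top","side"):
    p,d=save(c,c+"0")
    for n in("tub_red_mid","tub_green_mid","tub_blue_mid","cell_red","cell_green","cell_blue","tray","rack","clip","card_mid"):
        for q in spot_point(c,n)[:2]:
            r,cc=q["location"];dd=d[int(r),int(cc)]
            print(c,n,round(q["conf"],2),np.round([r,cc]),px2w(c,r,cc,depth=dd).round(3), 'mid' in n and px2w(c,r,cc,z={'t':.051,'c':.05}[n[0]]).round(3))
E
```

```text
pics
{'clock': np.float64(0.0), 'joint_pos': array([-1.328,  0.241,  0.004,  1.335, -0.   ,  1.571]), 'joint_vel': array([ 0.001,  0.001,  0.001, -0.   , -0.001,  0.001]), 'tau': array([-1.0000e-03, -3.7232e+01,  2.5241e+01,  1.7000e-02, -0.0000e+00,
        0.0000e+00]), 'eef_pos': array([ 0.12 , -0.485,  0.244]), 'tool_rot': array([ 0.993,  0.121, -0.   , -0.001]), 'ft_force': array([-0.231,  0.028,  0.073]), 'ft_torque': array([0.004, 0.005, 0.012]), 'grip_width': np.float64(0.085)}
top tub_red_mid 0.55 [155. 309.] [0.616 0.03  0.088] [0.627 0.032 0.051]
top tub_green_mid 0.87 [152. 347.] [ 0.619 -0.044  0.086] [ 0.63  -0.045  0.051]
top tub_blue_mid 0.67 [161. 271.] [0.607 0.104 0.087] [0.617 0.11  0.051]
top cell_red 0.58 [159. 308.] [0.609 0.033 0.085] False
top cell_green 0.84 [157. 346.] [ 0.61  -0.042  0.088] False
top cell_blue 0.83 [166. 272.] [0.596 0.104 0.088] False
top tray 0.63 [244. 228.] [0.452 0.197 0.048] False
top rack 0.6 [246. 308.] [0.446 0.041 0.008] False
top clip 0.89 [244. 227.] [0.45  0.197 0.055] False
top card_mid 0.59 [209. 495.] [ 0.509 -0.335  0.03 ]
[... 311 characters left out ...]
 0.087] [0.623 0.023 0.051]
side tub_blue_mid 0.81 [172. 344.] [0.607 0.053 0.088] [0.617 0.109 0.051]
side cell_red 0.71 [206. 351.] [ 0.609 -0.046  0.064] False
side cell_green 0.92 [228. 360.] [ 0.627 -0.07   0.022] False
side cell_blue 0.43 [189. 343.] [0.601 0.03  0.057] False
side tray 0.9 [209. 348.] [0.613 0.011 0.012] False
side tray 0.64 [228. 364.] [ 0.635 -0.073  0.021] False
side rack 0.58 [208. 274.] [0.439 0.037 0.007] False
side clip 0.71 [208. 350.] [ 0.607 -0.042  0.055] False
side clip 0.64 [169. 279.] [0.456 0.186 0.02 ] False
side card_mid 0.69 [326. 322.] [ 0.514 -0.362  0.076] [ 0.516 -0.342  0.05 ]
side card_mid 0.46 [190. 352.] [0.619 0.007 0.07 ] [0.625 0.035 0.05 ]
```

View pics/top0.png

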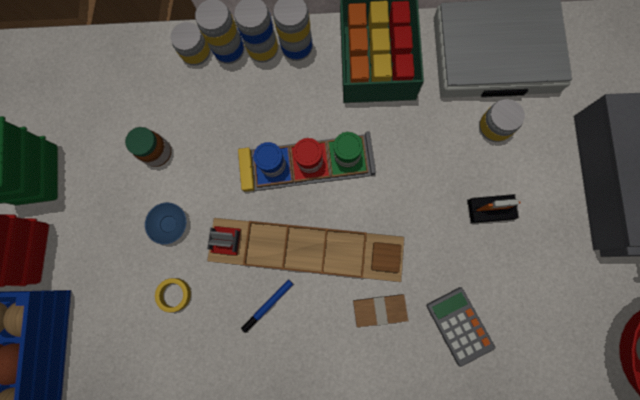

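View pics/side0.png

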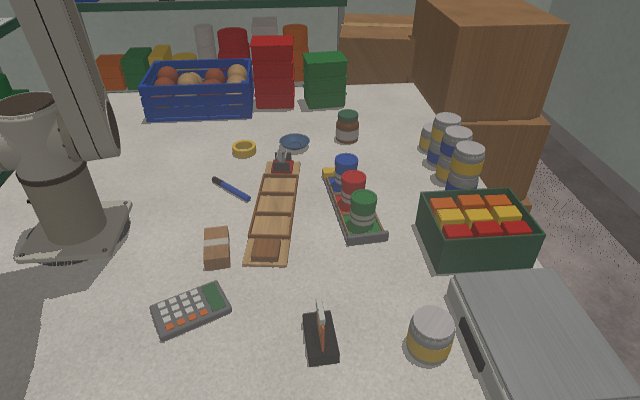

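The top view shows the yellow end and the clip both at +y (left). In the tray, blue (270,155) is nearest the yellow end, red (309,152) is in the middle and green (347,148) is last. In the rack, the clip is at (225,240) and the bays at (267,245), (305,249) and (344,254). The card is in the black block at (495,208), with the dish on the left. The side view agrees. Next I'll measure from the point cloud.

```bash
cat >> h.py <<'E'
def cloud(cam,p=None,d=None):
    if p is None: p,d=camera(cam)
    i=camera_info(cam);K=np.array(i["mtx"]);T=np.linalg.inv(np.array(i["world_to_cam"]))
    v,u=np.mgrid[:400,:640];X=np.stack([(u-K[0,2])/K[0,0]*d,(v-K[1,2])/K[1,1]*d,d,np.ones_like(d)],-1)@T.T
    X=X[...,:3];X[d==0]=np.nan
    return p,X
def sel(X,lo,hi): return np.all((X>lo)&(X<hi),-1)
def rect(q):
    r=cv2.minAreaRect((q[:,:2]*1000).astype(np.float32));return np.round(cv2.boxPoints(r)).tolist(),np.round(r[0]),np.round(r[1]),round(r[2],1)
def hue(p): return cv2.cvtColor(p,cv2.COLOR_RGB2HSV)
E
python3 - <<'E'
import workcell;print([n for n in dir(workcell) if n[0]!='_'], getattr(workcell,'tip_reach',None))
from h import *
print("cam",[np.linalg.inv(np.array(camera_info(c)["world_to_cam"]))[:3,3].round(2) for c in("top","side")])
for c in("top","side"):
    p,X=cloud(c);H=hue(p)
    table=sel(X,[.3,-.25,-.02],[.36,.25,.02]);print(c,"table z",np.nanmedian(X[table][:,2]).round(4))
    lid=sel(X,[.5,-.12,.084],[.7,.18,.11])
    n,l,s,cen=cv2.connectedComponentsWithStats(lid.astype(np.uint8))
    for k in range(1,n):
        if s[k,4]>40:
            q=X[l==k];(x,y),rad=cv2.minEnclosingCircle((q[:,:2]*1000).astype(np.float32));print("lid",cen[k].round(),s[k,4],np.round([x,y,rad]),q.mean(0).round(4))
    m=sel(X,[.36,-.2,.005],[.54,.28,.022]);n,l,s,cen=cv2.connectedComponentsWithStats(m.astype(np.uint8));k=1+s[1:,4].argmax();print("rack",rect(X[l==k]))
    m=sel(X,[.36,.12,.025],[.54,.28,.07]);print("clip jaws",m.sum(),X[m].mean(0).round(4),rect(X[m]))
    m=sel(X,[.36,.12,.005],[.54,.28,.025])&((H[...,0]<8)|(H[...,0]>172))&(H[...,1]>150);print("clip base",m.sum(),X[m].mean(0).round(4),rect(X[m]))
    m=sel(X,[.42,-.45,.015],[.6,-.25,.03]);print("block",m.sum(),rect(X[m]))
    m=sel(X,[.42,-.45,.06],[.6,-.25,.12]);print("bar",m.sum(),X[m].mean(0).round(4),X[m].max(0).round(3),rect(X[m]))
E
```

```text
['Unreachable', 'camera', 'camera_info', 'get_obs', 'job_done', 'search_frame', 'spot_point', 'tip_reach'] 0.014
cam [array([ 0.38, -0.02,  0.87]), array([ 0.47, -0.79,  0.64])]
top table z -0.0005
lid [348. 145.] 641 [634. -45.  29.] [ 0.6333 -0.0454  0.0875]
lid [307. 151.] 641 [624.  34.  29.] [0.624  0.0337 0.0874]
lid [267. 156.] 631 [618. 112.  28.] [0.6181 0.1119 0.0873]
rack ([[370.0, -145.0], [461.0, -156.0], [512.0, 240.0], [421.0, 252.0]], array([441.,  48.]), array([399.,  92.]), 82.7)
clip jaws 436 [0.4618 0.2089 0.0438] ([[436.0, 186.0], [480.0, 180.0], [487.0, 236.0], [444.0, 242.0]], array([462., 211.]), array([57., 44.]), 82.2)
clip base 288 [0.4599 0.2127 0.0175] ([[431.0, 186.0], [486.0, 180.0], [492.0, 235.0], [438.0, 242.0]], array([462., 211.]), array([56., 55.]), 83.5)
block 928 ([[485.0, -292.0], [489.0, -383.0], [540.0, -381.0], [535.0, -289.0]], array([ 512., -336.]), array([51., 91.]), 3.0)
bar 179 [ 0.5115 -0.3334  0.0825] [ 0.518 -0.306  0.089] ([[506.0, -306.0], [508.0, -367.0], [519.0, -367.0], [516.0, -306.0]], array([ 512., -337.]), array([10., 61.]),
[... 229 characters left out ...]
0], [462.0, -157.0], [513.0, 241.0], [422.0, 253.0]], array([442.,  48.]), array([401.,  92.]), 82.6)
clip jaws 241 [0.4628 0.2043 0.0397] ([[439.0, 184.0], [481.0, 180.0], [487.0, 239.0], [445.0, 244.0]], array([463., 212.]), array([60., 42.]), 84.5)
clip base 1 [0.4907 0.2285 0.0174] ([[491.0, 228.0], [491.0, 228.0], [491.0, 228.0], [491.0, 228.0]], array([491., 228.]), array([0., 0.]), 0.0)
block 1232 ([[485.0, -292.0], [490.0, -384.0], [540.0, -381.0], [535.0, -289.0]], array([ 513., -336.]), array([50., 92.]), 3.2)
bar 218 [ 0.5127 -0.3442  0.0825] [ 0.519 -0.314  0.089] ([[506.0, -314.0], [509.0, -367.0], [519.0, -367.0], [516.0, -314.0]], array([ 513., -340.]), array([10., 53.]), 3.2)
```

```bash
cat > go.py <<'E'
import sys;from workcell import *;import numpy as np
from scipy.spatial.transform import Rotation as R
# go.py x y z psi(deg of tool x) [...more]: shifts (cm) and turn from measured pose
def go(*a):
    o=get_obs();M=R.from_quat(o["tool_rot"]).as_matrix();psi=np.arctan2(M[1,0],M[0,0])
    for x,y,z,t in np.reshape(a,(-1,4)):
        d=M.T@(np.array([x,y,z])-o["eef_pos"])*100;w=(psi-np.radians(t)+np.pi)%(2*np.pi)-np.pi
        print("shift",d.round(2),"turn",round(w,3))
    print("t",round(float(o["clock"]),2),"pos",o["eef_pos"].round(4),"psi",np.degrees(psi).round(1),"F",np.round(o["ft_force"],1),"w",round(float(o["grip_width"]),4),"q",np.round(o["joint_pos"],2))
if __name__=="__main__": go(*map(float,sys.argv[1:]))
E
python3 go.py .634 -.045 .15 95.8
```

```text
shift [ 60.46 -30.39   9.53] turn -1.429
t 1.2 pos [ 0.1202 -0.4853  0.2453] psi 13.9 F [-0.  -0.9 -0.4] w 0.0851 q [-1.33  0.24  0.01  1.34  0.    1.57]
```

Request:
arm_command(
  translation=[
    [60.5,-30.4,5],
    [60.5,-30.4,5],
    [60.5,-30.4,5],
    [60.5,-30.4,5],
    [60.5,-30.4,5],
  ],
  turn=[-1.43,-1.43,-1.43,-1.43,-1.43],
  hand=[0,0,0,0,0],
)

```text
clock: 1.62
eef_pos: [0.279, -0.3488, 0.23]
tool_rot: [0.906, 0.423, 0.0, 0.0]
ft_force: [0.9, -1.5, 0.7]
grip_width: 0.0852
```

```bash
python3 go.py .634 -.045 .15 95.8
```

```text
shift [46.1   7.68  8.  ] turn -0.799
t 1.62 pos [ 0.279  -0.3488  0.23  ] psi 50.0 F [ 0.9 -1.5  0.7] w 0.0852 q [-0.9   0.14 -0.16  1.27  0.    1.37]
```

Request:
arm_command(
  translation=[
    [46.1,7.7,8],
    [46.1,7.7,8],
    [46.1,7.7,8],
    [46.1,7.7,8],
    [46.1,7.7,8],
  ],
  turn=[-0.8,-0.8,-0.8,-0.8,-0.8],
  hand=[0,0,0,0,0],
)

```text
clock: 2.03
eef_pos: [0.4361, -0.2159, 0.1948]
tool_rot: [0.732, 0.681, 0.0, 0.0]
ft_force: [0.0, 0.2, -0.4]
grip_width: 0.0854
```

```bash
python3 go.py .634 -.045 .15 95.8
```

```text
shift [18.47 18.51  4.48] turn -0.173
t 2.03 pos [ 0.4361 -0.2159  0.1948] psi 85.9 F [ 0.   0.2 -0.4] w 0.0854 q [-0.46  0.24 -0.13  1.2  -0.    1.18]
```

Request:
arm_command(
  translation=[
    [18.5,18.5,4.5],
    [18.5,18.5,4.5],
    [18.5,18.5,4.5],
    [18.5,18.5,4.5],
    [18.5,18.5,4.5],
  ],
  turn=[-0.17,-0.17,-0.17,-0.17,-0.17],
  hand=[0,0,0,0,0],
)

```text
clock: 2.45
eef_pos: [0.5922, -0.0824, 0.1591]
tool_rot: [0.674, 0.739, 0.0, 0.0]
ft_force: [0.7, -0.9, 0.7]
grip_width: 0.0854
```

```bash
python3 go.py .634 -.045 .15 95.8 .634 -.045 .055 95.8
```

```text
shift [3.34 4.51 0.91] turn -0.009
shift [ 3.34  4.51 10.41] turn -0.009
t 2.45 pos [ 0.5922 -0.0824  0.1591] psi 95.3 F [ 0.7 -0.9  0.7] w 0.0854 q [-0.14  0.48  0.13  1.22 -0.    1.34]
```

Request:
arm_command(
  translation=[
    [3.3,4.5,0.9],
    [3.3,4.5,0.9],
    [3.3,4.5,0.9],
    [3.3,4.5,0.9],
  ],
  turn=[-0.01,-0.01,-0.01,-0.01],
  hand=[0,0,0,0],
)

```text
clock: 2.78
eef_pos: [0.6325, -0.0462, 0.1495]
tool_rot: [0.669, 0.743, -0.001, -0.001]
ft_force: [-1.0, -0.7, -0.1]
grip_width: 0.0859
```

```bash
python3 go.py .634 -.045 .055 95.8
```

```text
shift [0.11 0.18 9.45] turn 0.003
t 2.78 pos [ 0.6325 -0.0462  0.1495] psi 95.9 F [-1.  -0.7 -0.1] w 0.0859 q [-0.07  0.56  0.23  1.24 -0.    1.39]
```

Tracking is accurate. Descend and grip.

Request:
arm_command(
  translation=[
    [0.1,0.1,3],
    [0.1,0.1,6],
    [0.1,0.1,9.4],
    [0.1,0.1,9.4],
    [0.1,0.1,9.4],
  ],
  turn=[0,0,0,0,0],
  hand=[0,0,0,0,0],
)

```text
clock: 3.2
eef_pos: [0.6307, -0.0472, 0.0552]
tool_rot: [0.671, 0.742, -0.002, -0.002]
ft_force: [1.0, 0.6, 0.1]
grip_width: 0.0851
```

Request:
arm_command(
  translation=[
    [0,0,0],
    [0,0,0],
    [0,0,0],
    [0,0,0],
    [0,0,0],
  ],
  turn=[0,0,0,0,0],
  hand=[1,1,1,1,1],
)

```text
clock: 3.62
eef_pos: [0.6355, -0.0465, 0.0599]
tool_rot: [0.67, 0.742, 0.001, 0.002]
ft_force: [-0.7, -0.6, 7.1]
grip_width: 0.0546
```

Request:
arm_command(
  translation=[
    [0,0,0],
    [0,0,0],
    [0,0,-1],
    [0,0,-4],
    [0,0,-6],
  ],
  turn=[0,0,0,0,0],
  hand=[1,1,1,1,1],
)

```text
clock: 4.03
eef_pos: [0.6332, -0.0459, 0.1183]
tool_rot: [0.67, 0.742, -0.0, -0.0]
ft_force: [0.9, 0.6, -1.8]
grip_width: 0.0546
```

```bash
python3 go.py .4313 -.0314 .11 82.65; python3 -c "
from h import *
save('side','g1')"
```

```text
shift [  3.5  -19.93   0.84] turn 0.23
t 4.03 pos [ 0.6332 -0.0459  0.1183] psi 95.8 F [ 0.9  0.6 -1.8] w 0.0546 q [-0.07  0.58  0.18  1.17  0.    1.4 ]
```

View pics/g1.png

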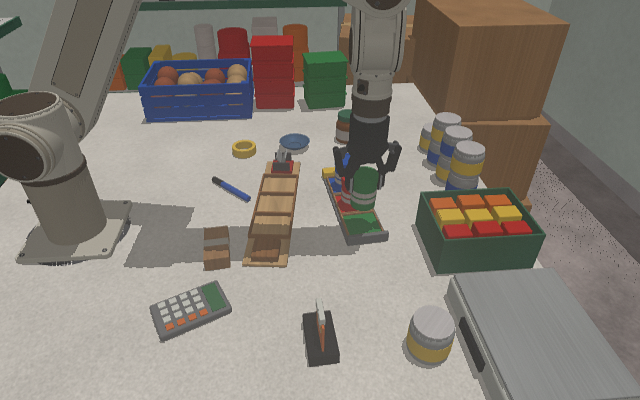

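The green tub (365,190) is lifted between the fingers, about 2 mm off the jaw-axis line at most. I'll check how it hangs.

```bash
cat > tub.py <<'E'
import sys;from h import *
from go import go
# held/placed tub of a colour: extents of coloured points near x,y
col=sys.argv[1];x,y=map(float,sys.argv[2:4]);hr={"green":(45,85),"red":(172,8),"blue":(100,125)}[col]
for c in sys.argv[4].split(","):
    p,X=cloud(c);H=hue(p);h=H[...,0];m=((h>hr[0])&(h<hr[1]) if hr[0]<hr[1] else (h>hr[0])|(h<hr[1]))&(H[...,1]>90)&sel(X,[x-.05,y-.05,.025],[x+.05,y+.05,.25])
    q=X[m];zt=np.percentile(q[:,2],97);t=q[q[:,2]>zt-.006]
    print(c,m.sum(),"zrange",np.percentile(q[:,2],[2,98]).round(4),"lid",np.round(cv2.minEnclosingCircle((t[:,:2]*1000).astype(np.float32))[0]),"x/y range",np.percentile(q[:,:2],[1,99],axis=0).round(3).tolist())
E
python3 tub.py green .633 -.046 side,top; python3 go.py
```

```text
side 16 zrange [0.074  0.1537] lid [645. -25.] x/y range [[0.628, -0.071], [0.657, -0.02]]
t 4.18 pos [ 0.6353 -0.046   0.1194] psi 95.9 F [-0.2 -0.3 -2.7] w 0.0549 q [-0.07  0.58  0.19  1.17  0.    1.4 ]Traceback (most recent call last):
  File "tub.py", line 7, in <module>
    q=X[m];zt=np.percentile(q[:,2],97);t=q[q[:,2]>zt-.006]
              ~~~~~~~~~~~~~^^^^^^^^^^^
    return _quantile_unchecked(
        a, q, axis, out, overwrite_input, method, keepdims, weights)
    return _ureduce(a,
                    func=_quantile_ureduce_func,
    ...<5 lines>...
                    overwrite_input=overwrite_input,
                    method=method)
    r = func(a, **kwargs)
    result = _quantile(arr,
                       quantiles=q,
    ...<2 lines>...
                       out=out,
                       weights=wgt)
    slices_having_nans = np.isnan(arr[-1, ...])
                                  ~~~^^^^^^^^^
IndexError: index -1 is out of bounds for axis 0 with size 0
```

Request:
arm_command(
  translation=[
    [0.7,-4,0],
    [1.4,-8,0],
    [2.1,-12,0],
    [2.8,-16,0],
    [3.5,-20,0],
  ],
  turn=[0.05,0.1,0.15,0.2,0.23],
  hand=[1,1,1,1,1],
)

```text
clock: 4.6
eef_pos: [0.4275, -0.0312, 0.1148]
tool_rot: [0.752, 0.66, -0.001, -0.001]
ft_force: [-0.1, -0.4, -1.5]
grip_width: 0.055
```

Request:
arm_command(
  translation=[
    [0,0,0],
    [0,0,0],
    [0,0,0],
  ],
  turn=[0,0,0],
  hand=[1,1,1],
)

```text
clock: 4.85
eef_pos: [0.4307, -0.0315, 0.1162]
tool_rot: [0.751, 0.661, 0.0, 0.0]
ft_force: [0.4, 0.3, -1.5]
grip_width: 0.055
```

```bash
python3 go.py .4313 -.0314 .058 82.65;python3 tub.py green .431 -.031 side
```

```text
shift [0.01 0.06 5.82] turn 0.001
t 4.85 pos [ 0.4307 -0.0315  0.1162] psi 82.7 F [ 0.4  0.3 -1.5] w 0.055 q [-0.07  0.21 -0.39  0.97  0.    1.63]
side 5 zrange [0.1434 0.1454] lid [442.  -7.] x/y range [[0.438, -0.01], [0.446, -0.007]]
```

Request:
arm_command(
  translation=[
    [0,0,3],
    [0,0,5],
    [0,0,5.4],
    [0,0,5.7],
    [0,0,5.7],
  ],
  turn=[0,0,0,0,0],
  hand=[1,1,1,1,1],
)

```text
clock: 5.32
eef_pos: [0.4317, -0.0316, 0.0597]
tool_rot: [0.751, 0.66, -0.0, -0.0]
ft_force: [1.1, -0.1, -3.0]
grip_width: 0.0551
```

```bash
python3 go.py; python3 -c "
from h import *
p,d=save('side','g2');cv2.imwrite('pics/g2c.png',cv2.resize(cv2.cvtColor(p[120:280,200:420],cv2.COLOR_RGB2BGR),None,fx=3,fy=3))"
```

```text
t 5.32 pos [ 0.4317 -0.0316  0.0597] psi 82.7 F [ 1.1 -0.1 -3. ] w 0.0551 q [-0.07  0.29 -0.46  0.82  0.    1.63]
```

View pics/g2c.png

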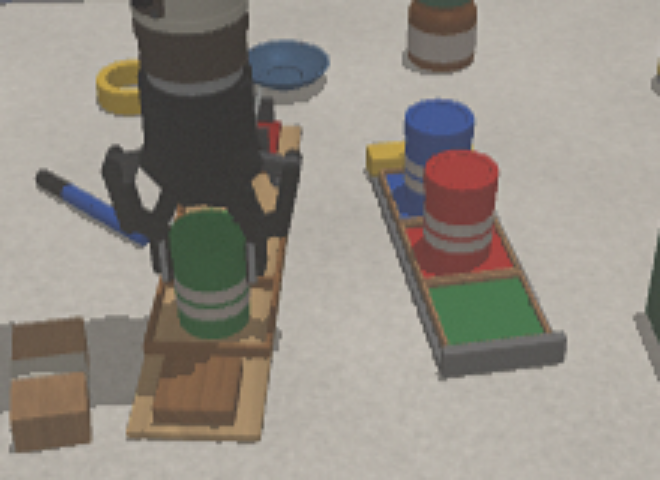

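The crop shows the green tub upright in the far bay (crop 210,290), held just above or on the floor. The red and blue tubs haven't moved. I'll lower it the last few mm, release and rise.

Request:
arm_command(
  translation=[
    [0,0,0.1],
    [0,0,0.2],
    [0,0,0.2],
  ],
  turn=[0,0,0],
  hand=[1,1,1],
)

```text
clock: 5.62
eef_pos: [0.4326, -0.0316, 0.0589]
tool_rot: [0.751, 0.66, 0.001, 0.001]
ft_force: [0.1, -0.5, 3.2]
grip_width: 0.055
```

Request:
arm_command(
  translation=[
    [0,0,0],
    [0,0,0],
    [0,0,0],
    [0,0,0],
    [0,0,0],
  ],
  turn=[0,0,0,0,0],
  hand=[0,0,0,0,0],
)

```text
clock: 6.03
eef_pos: [0.431, -0.0315, 0.0575]
tool_rot: [0.751, 0.66, 0.0, 0.0]
ft_force: [0.4, 0.6, 0.4]
grip_width: 0.0853
```

Request:
arm_command(
  translation=[
    [0,0,-2],
    [0,0,-6],
    [0,0,-9],
    [0,0,-9],
    [0,0,-9],
  ],
  turn=[0,0,0,0,0],
  hand=[0,0,0,0,0],
)

```text
clock: 6.45
eef_pos: [0.4326, -0.0317, 0.1494]
tool_rot: [0.751, 0.66, 0.002, 0.002]
ft_force: [0.3, -0.1, -0.7]
grip_width: 0.0856
```

```bash
python3 go.py .6242 .0338 .155 95.8
```

```text
shift [ 8.94 18.17 -0.47] turn -0.229
t 6.45 pos [ 0.4326 -0.0317  0.1494] psi 82.7 F [ 0.3 -0.1 -0.7] w 0.0856 q [-0.07  0.18 -0.34  1.05 -0.    1.63]
```

Request:
arm_command(
  translation=[
    [1.8,3.6,0],
    [3.6,7.2,0],
    [5.4,10.8,0],
    [7.2,14.4,0],
    [8.9,18.1,0],
  ],
  turn=[-0.05,-0.1,-0.15,-0.2,-0.23],
  hand=[0,0,0,0,0],
)

```text
clock: 6.87
eef_pos: [0.6221, 0.0344, 0.1454]
tool_rot: [0.669, 0.743, -0.001, -0.001]
ft_force: [-0.0, 0.2, -0.2]
grip_width: 0.0855
```

Request:
arm_command(
  translation=[
    [0,0,0],
    [0,0,0],
    [0,0,0],
  ],
  turn=[0,0,0],
  hand=[0,0,0],
)

```text
clock: 7.12
eef_pos: [0.6202, 0.0336, 0.145]
tool_rot: [0.67, 0.742, -0.002, -0.002]
ft_force: [-0.7, 0.4, 0.3]
grip_width: 0.0852
```

```bash
python3 go.py .6242 .0338 .055 95.8; python3 tub.py green .431 -.031 side,top
```

```text
shift [-0.02  0.45  8.99] turn 0.001
t 7.12 pos [0.6202 0.0336 0.145 ] psi 95.8 F [-0.7  0.4  0.3] w 0.0852 q [ 0.05  0.54  0.18  1.22 -0.    1.52]Traceback (most recent call last):
  File "tub.py", line 7, in <module>
    q=X[m];zt=np.percentile(q[:,2],97);t=q[q[:,2]>zt-.006]
              ~~~~~~~~~~~~~^^^^^^^^^^^
    return _quantile_unchecked(
        a, q, axis, out, overwrite_input, method, keepdims, weights)
    return _ureduce(a,
                    func=_quantile_ureduce_func,
    ...<5 lines>...
                    overwrite_input=overwrite_input,
                    method=method)
    r = func(a, **kwargs)
    result = _quantile(arr,
                       quantiles=q,
    ...<2 lines>...
                       out=out,
                       weights=wgt)
    slices_having_nans = np.isnan(arr[-1, ...])
                                  ~~~^^^^^^^^^
IndexError: index -1 is out of bounds for axis 0 with size 0
```

Request:
arm_command(
  translation=[
    [0,0.3,3],
    [0,0.3,6],
    [0,0.3,9],
    [0,0.3,9],
    [0,0.3,9],
  ],
  turn=[0,0,0,0,0],
  hand=[0,0,0,0,0],
)

```text
clock: 7.58
eef_pos: [0.622, 0.0333, 0.0567]
tool_rot: [0.67, 0.742, -0.002, -0.002]
ft_force: [-0.2, -0.5, -0.4]
grip_width: 0.0855
```

Request:
arm_command(
  translation=[
    [0,0,0],
    [0,0,0],
    [0,0,0],
    [0,0,0],
    [0,0,0],
  ],
  turn=[0,0,0,0,0],
  hand=[1,1,1,1,1],
)

```text
clock: 8.0
eef_pos: [0.6265, 0.0339, 0.0608]
tool_rot: [0.67, 0.742, 0.002, 0.002]
ft_force: [-0.5, -0.5, 7.2]
grip_width: 0.055
```

Request:
arm_command(
  translation=[
    [0,0,0],
    [0,0,0],
    [0,0,-1],
    [0,0,-4],
    [0,0,-6],
  ],
  turn=[0,0,0,0,0],
  hand=[1,1,1,1,1],
)

```text
clock: 8.42
eef_pos: [0.6246, 0.034, 0.1194]
tool_rot: [0.67, 0.742, -0.0, -0.0]
ft_force: [0.5, 0.2, -1.0]
grip_width: 0.0551
```

```bash
cat > tub.py <<'E'
import sys;from h import *
# lid centre & height near x,y
x,y=map(float,sys.argv[1:3])
for c in sys.argv[3].split(","):
    p,X=cloud(c);m=sel(X,[x-.045,y-.045,.078],[x+.045,y+.045,.11]);q=X[m]
    if len(q)>20: print(c,m.sum(),"z",np.percentile(q[:,2],[5,50,95]).round(4),"lid",np.round(cv2.minEnclosingCircle((q[:,:2]*1000).astype(np.float32)),0) if 0 else cv2.minEnclosingCircle((q[:,:2]*1000).astype(np.float32)))
E
python3 go.py .4415 .048 .115 82.65; python3 tub.py .431 -.031 side,top
```

```text
shift [  3.26 -18.07   0.44] turn 0.23
t 8.42 pos [0.6246 0.034  0.1194] psi 95.8 F [ 0.5  0.2 -1. ] w 0.0551 q [0.05 0.56 0.16 1.16 0.   1.52]
side 415 z [0.0802 0.0867 0.0887] lid ((432.864501953125, -30.394575119018555), 29.383031845092773)
```

Green is standing at (0.433, -0.030) with its lid at the right height. Carry red.

Request:
arm_command(
  translation=[
    [0.7,-3.7,0],
    [1.4,-7.4,0],
    [2.1,-11.1,0],
    [2.8,-14.7,0],
    [3.3,-18.1,0],
  ],
  turn=[0.05,0.1,0.15,0.2,0.23],
  hand=[1,1,1,1,1],
)

```text
clock: 8.93
eef_pos: [0.4383, 0.0485, 0.1165]
tool_rot: [0.752, 0.66, -0.001, -0.001]
ft_force: [0.4, 0.6, -1.8]
grip_width: 0.0549
```

Request:
arm_command(
  translation=[
    [0,0,0],
    [0,0,0],
    [0,0,0],
  ],
  turn=[0,0,0],
  hand=[1,1,1],
)

```text
clock: 9.18
eef_pos: [0.442, 0.0484, 0.1177]
tool_rot: [0.751, 0.661, 0.001, 0.001]
ft_force: [1.1, 0.7, -2.1]
grip_width: 0.0549
```

```bash
python3 go.py .4415 .048 .058 82.65
```

```text
shift [-0.05 -0.05  5.97] turn 0.001
t 9.18 pos [0.442  0.0484 0.1177] psi 82.7 F [ 1.1  0.7 -2.1] w 0.0549 q [ 0.11  0.23 -0.36  0.98 -0.    1.81]
```

Request:
arm_command(
  translation=[
    [0,0,3],
    [0,0,5],
    [0,0,5.5],
    [0,0,5.8],
    [0,0,5.8],
  ],
  turn=[0,0,0,0,0],
  hand=[1,1,1,1,1],
)

```text
clock: 9.6
eef_pos: [0.4422, 0.0483, 0.0601]
tool_rot: [0.751, 0.66, -0.0, -0.0]
ft_force: [0.1, -0.1, -1.4]
grip_width: 0.0551
```

Request:
arm_command(
  translation=[
    [0,0,0.1],
    [0,0,0.2],
    [0,0,0.2],
  ],
  turn=[0,0,0],
  hand=[1,1,1],
)

```text
clock: 9.85
eef_pos: [0.443, 0.0485, 0.0597]
tool_rot: [0.751, 0.66, 0.001, 0.001]
ft_force: [-4.9, 0.8, 13.4]
grip_width: 0.0545
```

Touching the floor, so release.

Request:
arm_command(
  translation=[
    [0,0,0],
    [0,0,0],
    [0,0,0],
    [0,0,0],
    [0,0,0],
  ],
  turn=[0,0,0,0,0],
  hand=[0,0,0,0,0],
)

```text
clock: 10.27
eef_pos: [0.4417, 0.0483, 0.0575]
tool_rot: [0.751, 0.66, 0.0, 0.0]
ft_force: [0.7, 0.1, 0.3]
grip_width: 0.0858
```

Request:
arm_command(
  translation=[
    [0,0,-2],
    [0,0,-6],
    [0,0,-9],
    [0,0,-9],
    [0,0,-9],
  ],
  turn=[0,0,0,0,0],
  hand=[0,0,0,0,0],
)

```text
clock: 10.68
eef_pos: [0.4432, 0.0485, 0.1493]
tool_rot: [0.751, 0.66, 0.002, 0.001]
ft_force: [-0.5, 0.6, 1.0]
grip_width: 0.0855
```

```bash
python3 go.py .6184 .1119 .145 95.8
```

```text
shift [ 8.52 16.57  0.52] turn -0.229
t 10.68 pos [0.4432 0.0485 0.1493] psi 82.7 F [-0.5  0.6  1. ] w 0.0855 q [ 0.11  0.2  -0.31  1.06  0.    1.81]
```

Request:
arm_command(
  translation=[
    [1.7,3.3,0],
    [3.4,6.6,0],
    [5.1,9.9,0],
    [6.8,13.2,0],
    [8.5,16.6,0],
  ],
  turn=[-0.05,-0.1,-0.15,-0.2,-0.23],
  hand=[0,0,0,0,0],
)

```text
clock: 11.1
eef_pos: [0.6171, 0.1119, 0.1452]
tool_rot: [0.669, 0.743, -0.001, -0.001]
ft_force: [0.5, -0.5, 0.9]
grip_width: 0.0859
```

Request:
arm_command(
  translation=[
    [0,0,0],
    [0,0,0],
    [0,0,0],
  ],
  turn=[0,0,0],
  hand=[0,0,0],
)

```text
clock: 11.35
eef_pos: [0.6153, 0.1112, 0.1449]
tool_rot: [0.67, 0.742, -0.002, -0.002]
ft_force: [-0.8, -0.0, -0.1]
grip_width: 0.0851
```

```bash
python3 go.py .6184 .1119 .055 95.8; python3 tub.py .4415 .048 side,top
```

```text
shift [0.04 0.36 8.99] turn 0.001
t 11.35 pos [0.6153 0.1112 0.1449] psi 95.8 F [-0.8 -0.  -0.1] w 0.0851 q [ 0.18  0.55  0.2   1.23 -0.    1.65]
side 346 z [0.0803 0.0864 0.089 ] lid ((443.3205871582031, 49.374794006347656), 30.367996215820312)
top 724 z [0.0836 0.0863 0.0887] lid ((442.6881408691406, 48.39083480834961), 28.31047821044922)
```

Red is in its bay. Take blue.

Request:
arm_command(
  translation=[
    [0,0.3,3],
    [0,0.3,6],
    [0,0.3,9],
    [0,0.3,9],
    [0,0.3,9],
  ],
  turn=[0,0,0,0,0],
  hand=[0,0,0,0,0],
)

```text
clock: 11.87
eef_pos: [0.6174, 0.111, 0.0567]
tool_rot: [0.67, 0.742, -0.002, -0.001]
ft_force: [1.5, 0.1, 0.6]
grip_width: 0.0854
```

Request:
arm_command(
  translation=[
    [0,0,0],
    [0,0,0],
    [0,0,0],
    [0,0,0],
    [0,0,0],
  ],
  turn=[0,0,0,0,0],
  hand=[1,1,1,1,1],
)

```text
clock: 12.28
eef_pos: [0.6216, 0.1121, 0.0608]
tool_rot: [0.67, 0.742, 0.002, 0.002]
ft_force: [-1.3, -0.5, 6.4]
grip_width: 0.0549
```

Request:
arm_command(
  translation=[
    [0,0,0],
    [0,0,0],
    [0,0,-1],
    [0,0,-4],
    [0,0,-6],
  ],
  turn=[0,0,0,0,0],
  hand=[1,1,1,1,1],
)

```text
clock: 12.7
eef_pos: [0.6196, 0.1117, 0.1193]
tool_rot: [0.67, 0.742, -0.0, -0.0]
ft_force: [0.9, 0.4, -1.5]
grip_width: 0.0548
```

```bash
python3 go.py .4517 .1274 .115 82.65
```

```text
shift [  3.27 -16.55   0.43] turn 0.23
t 12.7 pos [0.6196 0.1117 0.1193] psi 95.8 F [ 0.9  0.4 -1.5] w 0.0548 q [ 0.18  0.57  0.17  1.17 -0.    1.65]
```

Request:
arm_command(
  translation=[
    [0.7,-3.4,0],
    [1.4,-6.8,0],
    [2.1,-10.2,0],
    [2.8,-13.5,0],
    [3.3,-16.5,0],
  ],
  turn=[0.05,0.1,0.15,0.2,0.23],
  hand=[1,1,1,1,1],
)

```text
clock: 13.12
eef_pos: [0.4503, 0.1279, 0.1182]
tool_rot: [0.752, 0.66, 0.0, -0.0]
ft_force: [0.2, 0.0, -2.7]
grip_width: 0.0554
```

Request:
arm_command(
  translation=[
    [0,0,0],
    [0,0,0],
    [0,0,0],
  ],
  turn=[0,0,0],
  hand=[1,1,1],
)

```text
clock: 13.37
eef_pos: [0.4536, 0.1282, 0.1187]
tool_rot: [0.751, 0.661, 0.001, 0.001]
ft_force: [0.6, 0.4, -2.9]
grip_width: 0.0552
```

```bash
python3 go.py .4517 .1274 .058 82.65
```

```text
shift [-0.11 -0.19  6.07] turn 0.001
t 13.37 pos [0.4536 0.1282 0.1187] psi 82.7 F [ 0.6  0.4 -2.9] w 0.0552 q [ 0.28  0.28 -0.29  1.   -0.    1.97]
```

Request:
arm_command(
  translation=[
    [-0.1,-0.1,3],
    [-0.1,-0.1,5],
    [-0.1,-0.1,5.6],
    [-0.1,-0.1,5.9],
    [-0.1,-0.1,6.0],
  ],
  turn=[0,0,0,0,0],
  hand=[1,1,1,1,1],
)

```text
clock: 13.78
eef_pos: [0.4511, 0.1265, 0.0597]
tool_rot: [0.751, 0.66, -0.001, -0.0]
ft_force: [-11.9, -3.5, 25.8]
grip_width: 0.055
```

Request:
arm_command(
  translation=[
    [0,0,0],
    [0,0,0.1],
    [0,0,0.1],
  ],
  turn=[0,0,0],
  hand=[1,1,1],
)

```text
clock: 14.03
eef_pos: [0.451, 0.1265, 0.0597]
tool_rot: [0.751, 0.66, -0.0, -0.0]
ft_force: [-10.8, -3.3, 23.0]
grip_width: 0.0551
```

Request:
arm_command(
  translation=[
    [0,0,-0.2],
    [0,0,-0.2],
    [0,0,-0.2],
    [0,0,-0.2],
    [0,0,-0.2],
  ],
  turn=[0,0,0,0,0],
  hand=[1,0,0,0,0],
)

```text
clock: 14.45
eef_pos: [0.4519, 0.127, 0.0585]
tool_rot: [0.751, 0.66, 0.0, 0.0]
ft_force: [-0.4, -0.4, -0.3]
grip_width: 0.0851
```

Request:
arm_command(
  translation=[
    [0,0,0],
    [0,0,-2],
    [0,0,-6],
    [0,0,-9],
    [0,0,-12],
  ],
  turn=[0,0,0,0,0],
  hand=[0,0,0,0,0],
)

```text
clock: 14.87
eef_pos: [0.4512, 0.1269, 0.1798]
tool_rot: [0.751, 0.66, -0.0, -0.0]
ft_force: [-0.0, 0.5, -0.2]
grip_width: 0.0856
```

```bash
python3 go.py .512 -.338 .15 87 .512 -.338 .15 93
```

```text
shift [-45.34  11.96   2.98] turn -0.076
shift [-45.34  11.96   2.98] turn -0.18
t 14.87 pos [0.4512 0.1269 0.1798] psi 82.7 F [-0.   0.5 -0.2] w 0.0856 q [ 0.27  0.22 -0.2   1.15 -0.    1.97]
```

Request:
arm_command(
  translation=[
    [-45.3,12,0],
    [-45.3,12,0],
    [-45.3,12,0],
    [-45.3,12,0],
    [-45.3,12,0],
  ],
  turn=[-0.18,-0.18,-0.18,-0.18,-0.18],
  hand=[0,0,0,0,0],
)

```text
clock: 15.28
eef_pos: [0.4778, -0.0754, 0.1786]
tool_rot: [0.688, 0.726, 0.0, 0.0]
ft_force: [1.2, -0.1, 0.2]
grip_width: 0.0856
```

```bash
python3 go.py .512 -.337 .15 93
```

```text
shift [-26.31   2.03   2.86] turn 0.001
t 15.28 pos [ 0.4778 -0.0754  0.1786] psi 93.0 F [ 1.2 -0.1  0.2] w 0.0856 q [-0.16  0.25 -0.16  1.16  0.    1.36]
```

Request:
arm_command(
  translation=[
    [-26.3,2,2.9],
    [-26.3,2,2.9],
    [-26.3,2,2.9],
    [-26.3,2,2.9],
    [-26.3,2,2.9],
  ],
  turn=[0,0,0,0,0],
  hand=[0,0,0,0,0],
)

```text
clock: 15.7
eef_pos: [0.504, -0.2812, 0.1552]
tool_rot: [0.689, 0.725, 0.0, -0.0]
ft_force: [1.0, 0.5, 0.0]
grip_width: 0.0854
```

Request:
arm_command(
  translation=[
    [-6.5,0.5,0.6],
    [-6.5,0.5,0.6],
    [-6.5,0.5,0.6],
    [-6.5,0.5,0.6],
    [-6.5,0.5,0.6],
  ],
  turn=[0,0,0,0,0],
  hand=[0,0,0,0,0],
)

```text
clock: 16.12
eef_pos: [0.5122, -0.343, 0.1491]
tool_rot: [0.688, 0.725, 0.0, -0.001]
ft_force: [0.3, -0.7, -0.2]
grip_width: 0.0852
```

```bash
python3 go.py .512 -.337 .074 93;python3 tub.py .452 .127 side
python3 - <<'E'
from h import *
p,X=cloud("side");print(0)
cv2.imwrite('pics/c1.png',cv2.resize(cv2.cvtColor(p[130:370,180:420],cv2.COLOR_RGB2BGR),None,fx=2.5,fy=2.5))
E
```

```text
shift [0.59 0.02 7.51] turn -0.0
t 16.12 pos [ 0.5122 -0.343   0.1491] psi 93.0 F [ 0.3 -0.7 -0.2] w 0.0852 q [-0.59  0.52  0.17  1.22  0.    0.93]
side 258 z [0.0802 0.0863 0.0887] lid ((451.32037353515625, 127.22439575195312), 30.41933822631836)
0
```

View pics/c1.png

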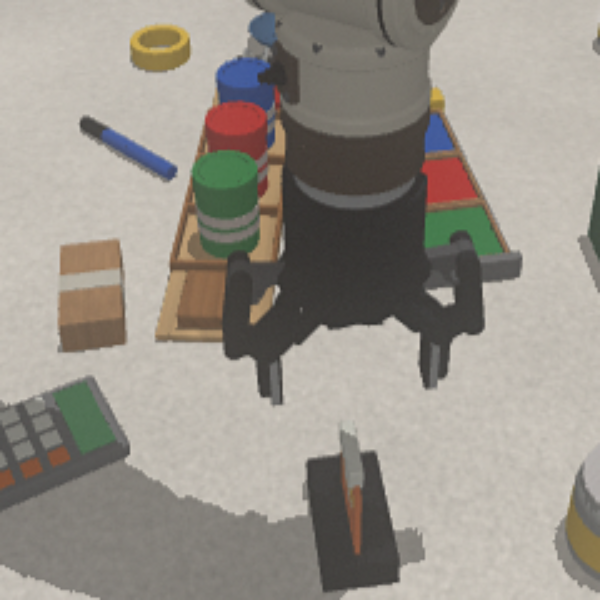

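All three tubs stand in their bays: green (225,200), red (237,150) and blue (245,90) in crop pixels. The card (350,480) is upright in its block, centred between the open fingers. Descend and grip the bar.

Request:
arm_command(
  translation=[
    [0.6,0,2.5],
    [0.6,0,5],
    [0.6,0,7.5],
    [0.6,0,7.5],
    [0.6,0,7.5],
  ],
  turn=[0,0,0,0,0],
  hand=[0,0,0,0,0],
)

```text
clock: 16.63
eef_pos: [0.5115, -0.3358, 0.074]
tool_rot: [0.688, 0.726, -0.0, -0.002]
ft_force: [0.0, -0.3, -0.2]
grip_width: 0.0852
```

Request:
arm_command(
  translation=[
    [0,0,0],
    [0,0,0],
    [0,0,0],
    [0,0,0],
    [0,0,0],
  ],
  turn=[0,0,0,0,0],
  hand=[1,1,1,1,1],
)

```text
clock: 17.05
eef_pos: [0.5128, -0.3381, 0.0758]
tool_rot: [0.689, 0.725, 0.0, 0.001]
ft_force: [0.6, 0.2, 0.1]
grip_width: 0.0256
```

Request:
arm_command(
  translation=[
    [0,0,0],
    [0,0,0],
    [0,0,0],
    [0,0,0],
    [0,0,0],
  ],
  turn=[0,0,0,0,0],
  hand=[1,1,1,1,1],
)

```text
clock: 17.47
eef_pos: [0.5127, -0.3382, 0.0754]
tool_rot: [0.689, 0.725, 0.0, 0.001]
ft_force: [-0.3, -0.9, 5.2]
grip_width: 0.0089
```

```bash
python3 go.py .512 -.337 .2 93
```

```text
shift [  0.11  -0.05 -12.46] turn -0.0
t 17.47 pos [ 0.5127 -0.3382  0.0754] psi 93.0 F [-0.3 -0.9  5.2] w 0.0089 q [-0.58  0.58  0.06  1.05 -0.    0.94]
```

Request:
arm_command(
  translation=[
    [0,0,-1],
    [0,0,-4],
    [0,0,-8],
    [0,0,-12],
    [0,0,-12.5],
  ],
  turn=[0,0,0,0,0],
  hand=[1,1,1,1,1],
)

```text
clock: 17.88
eef_pos: [0.5151, -0.3396, 0.2083]
tool_rot: [0.688, 0.725, 0.001, 0.006]
ft_force: [1.3, -0.4, 1.3]
grip_width: 0.0088
```

Request:
arm_command(
  translation=[
    [0,0,0],
    [0,0,0],
    [0,0,0],
  ],
  turn=[0,0,0],
  hand=[1,1,1],
)

```text
clock: 18.13
eef_pos: [0.5111, -0.337, 0.1976]
tool_rot: [0.688, 0.725, -0.0, -0.002]
ft_force: [0.3, 0.7, -1.3]
grip_width: 0.0089
```

```bash
cat > card.py <<'E'
from h import *
from scipy.spatial.transform import Rotation as R
o=get_obs();M=R.from_quat(o["tool_rot"]).as_matrix();e=o["eef_pos"]
for c in("side","top"):
    p,X=cloud(c);H=hue(p);m=(H[...,0]>3)&(H[...,0]<22)&(H[...,1]>110)&sel(X,e-[.06,.06,.08],e+[.06,.06,.0])
    if m.sum()<15: print(c,m.sum());continue
    q=X[m];L=(q-e)@M;print(c,m.sum(),"tool-frame range (mm)",(np.percentile(L,[2,50,98],axis=0)*1000).round(1).tolist())
    if c=="side": cv2.imwrite('pics/card.png',cv2.cvtColor(p,cv2.COLOR_RGB2BGR));
    b=L[L[:,2]>np.percentile(L[:,2],70)];t=L[L[:,2]<np.percentile(L[:,2],30)];print("  lower y",np.median(b[:,1]*1000).round(1),"upper y",np.median(t[:,1]*1000).round(1))
E
python3 card.py;python3 go.py .4626 .2117 .2 82.65
```

```text
side 187 tool-frame range (mm) [[-28.6, -2.2, 1.2], [-26.3, -1.7, 42.9], [21.3, 1.6, 67.3]]
  lower y -1.8 upper y -0.6
top 139 tool-frame range (mm) [[-5.1, -3.0, 1.1], [24.9, -2.4, 41.9], [31.8, 1.0, 69.1]]
  lower y -2.3 upper y -2.1
shift [55.05 -1.99 -0.11] turn 0.18
t 18.23 pos [ 0.5111 -0.337   0.1972] psi 93.0 F [-0.3 -0.2 -1. ] w 0.0087 q [-0.58  0.49  0.24  1.33  0.    0.94]
```

Request:
arm_command(
  translation=[
    [4,-0.2,0],
    [8,-0.4,0],
    [12,-0.5,0],
    [16,-0.7,0],
    [20,-0.8,0],
  ],
  turn=[0.04,0.08,0.12,0.16,0.18],
  hand=[1,1,1,1,1],
)

```text
clock: 18.65
eef_pos: [0.4923, -0.1367, 0.198]
tool_rot: [0.752, 0.659, -0.001, -0.001]
ft_force: [1.0, 0.5, -0.3]
grip_width: 0.0089
```

```bash
python3 go.py .4626 .2117 .2 82.65
```

```text
shift [34.15 -7.48 -0.15] turn -0.002
t 18.65 pos [ 0.4923 -0.1367  0.198 ] psi 82.5 F [ 1.   0.5 -0.3] w 0.0089 q [-0.27  0.29 -0.05  1.23  0.    1.43]
```

Request:
arm_command(
  translation=[
    [4,-0.9,0],
    [8,-1.7,0],
    [12,-2.6,0],
    [16,-3.5,0],
    [20,-4.4,0],
  ],
  turn=[0,0,0,0,0],
  hand=[1,1,1,1,1],
)

```text
clock: 19.07
eef_pos: [0.4743, 0.0672, 0.1984]
tool_rot: [0.751, 0.66, -0.001, -0.001]
ft_force: [0.7, 0.9, -1.0]
grip_width: 0.009
```

Request:
arm_command(
  translation=[
    [4,-0.9,0],
    [8,-1.8,0],
    [12,-2.6,0],
    [14.1,-3.1,0],
    [14.1,-3.1,0],
  ],
  turn=[0,0,0,0,0],
  hand=[1,1,1,1,1],
)

```text
clock: 19.48
eef_pos: [0.4616, 0.2134, 0.1981]
tool_rot: [0.749, 0.663, -0.001, -0.001]
ft_force: [0.7, -0.6, -0.9]
grip_width: 0.0086
```

Request:
arm_command(
  translation=[
    [0,0,0],
    [0,0,0],
    [0,0,0],
  ],
  turn=[0,0,0],
  hand=[1,1,1],
)

```text
clock: 19.73
eef_pos: [0.4628, 0.208, 0.1991]
tool_rot: [0.751, 0.66, -0.001, -0.0]
ft_force: [-0.7, 0.0, -0.1]
grip_width: 0.0088
```

```bash
python3 go.py .4626 .2117 .14 82.65; python3 card.py
```

```text
shift [ 0.37 -0.06  5.91] turn -0.001
t 19.73 pos [0.4628 0.208  0.1991] psi 82.6 F [-0.7  0.  -0.1] w 0.0088 q [ 0.42  0.28 -0.06  1.23 -0.    2.12]
side 91 tool-frame range (mm) [[-31.1, -1.4, 3.7], [-23.6, 1.8, 41.7], [22.6, 2.4, 68.4]]
  lower y 1.9 upper y 1.2
top 53 tool-frame range (mm) [[-29.8, -2.6, 0.1], [-27.6, -1.5, 30.7], [-8.9, 1.4, 62.7]]
  lower y -2.0 upper y -0.3
```

Request:
arm_command(
  translation=[
    [0.3,0,3],
    [0.3,0,5.9],
    [0.3,0,5.9],
    [0.3,0,5.9],
    [0.3,0,5.9],
  ],
  turn=[0,0,0,0,0],
  hand=[1,1,1,1,1],
)

```text
clock: 20.25
eef_pos: [0.4642, 0.212, 0.1419]
tool_rot: [0.751, 0.66, 0.001, 0.0]
ft_force: [0.1, -0.4, 0.5]
grip_width: 0.0085
```

```bash
python3 go.py .4626 .2117 .088 82.65
python3 - <<'E'
from h import *
for c,(r,k) in {"side":(100,200),"top":(180,160)}.items():
    p,_=camera(c);cv2.imwrite(f'pics/k_{c}.png',cv2.resize(cv2.cvtColor(p[r:r+100,k:k+140],cv2.COLOR_RGB2BGR),None,fx=5,fy=5))
E
```

```text
shift [-0.05 -0.16  5.39] turn -0.001
t 20.25 pos [0.4642 0.212  0.1419] psi 82.6 F [ 0.1 -0.4  0.5] w 0.0085 q [ 0.43  0.33 -0.15  1.09 -0.    2.13]
```

View pics/k_side.png

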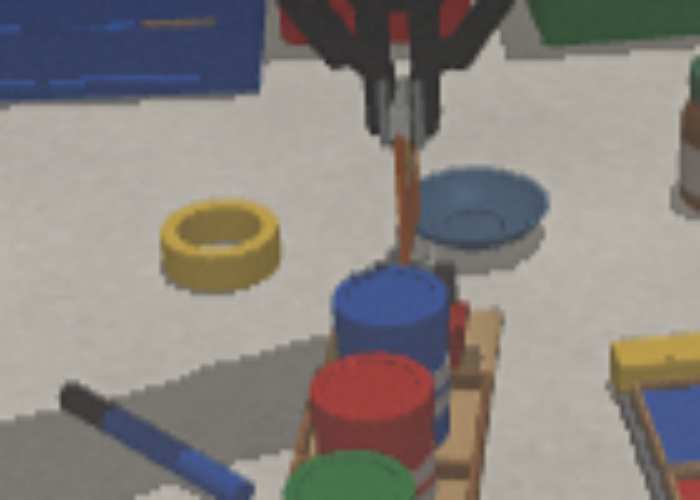

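The card is vertical, with its lower edge at about (405,260) in the crop, just over the clip jaws behind the blue tub. Three independent fits put the clip centre within 1 mm of the same point. I'll lower in steps and watch the force.

Request:
arm_command(
  translation=[
    [0,-0.1,1],
    [0,-0.1,2],
    [0,-0.1,2.5],
    [0,-0.1,3],
    [0,-0.1,3],
  ],
  turn=[0,0,0,0,0],
  hand=[1,1,1,1,1],
)

```text
clock: 20.77
eef_pos: [0.4623, 0.2123, 0.11]
tool_rot: [0.751, 0.66, -0.0, -0.0]
ft_force: [-0.2, -0.1, -1.0]
grip_width: 0.009
```

Request:
arm_command(
  translation=[
    [0,0,0.5],
    [0,0,1],
    [0,0,1.4],
    [0,0,1.8],
    [0,0,1.8],
  ],
  turn=[0,0,0,0,0],
  hand=[1,1,1,1,1],
)

```text
clock: 21.18
eef_pos: [0.462, 0.2124, 0.0918]
tool_rot: [0.751, 0.66, -0.0, -0.0]
ft_force: [1.1, 0.8, -2.6]
grip_width: 0.0086
```

```bash
python3 go.py .4626 .2117 .088 82.65
```

```text
shift [-0.06  0.07  0.38] turn 0.0
t 21.18 pos [0.462  0.2124 0.0918] psi 82.7 F [ 1.1  0.8 -2.6] w 0.0086 q [ 0.43  0.38 -0.23  0.97  0.    2.13]
```

Request:
arm_command(
  translation=[
    [0,0,0.2],
    [0,0,0.4],
    [0,0,0.4],
  ],
  turn=[0,0,0],
  hand=[1,1,1],
)

```text
clock: 21.43
eef_pos: [0.4623, 0.2124, 0.0884]
tool_rot: [0.751, 0.66, -0.0, -0.0]
ft_force: [0.1, 1.1, -1.1]
grip_width: 0.0088
```

```bash
python3 go.py; python3 card.py
python3 - <<'E'
from h import *
for c,(r,k) in {"side":(100,200)}.items():
    p,_=camera(c);cv2.imwrite(f'pics/k2_{c}.png',cv2.resize(cv2.cvtColor(p[r:r+100,k:k+140],cv2.COLOR_RGB2BGR),None,fx=5,fy=5))
E
```

```text
t 21.43 pos [0.4623 0.2124 0.0884] psi 82.7 F [ 0.1  1.1 -1.1] w 0.0088 q [ 0.43  0.38 -0.23  0.96  0.    2.13]
side 27 tool-frame range (mm) [[-51.0, -21.1, 1.0], [-26.0, 1.6, 14.8], [27.0, 45.0, 79.1]]
  lower y 25.1 upper y 0.1
top 298 tool-frame range (mm) [[-59.5, -43.2, 3.8], [-28.8, -6.2, 73.3], [15.9, 42.2, 80.0]]
  lower y -27.9 upper y -1.4
```

View pics/k2_side.png

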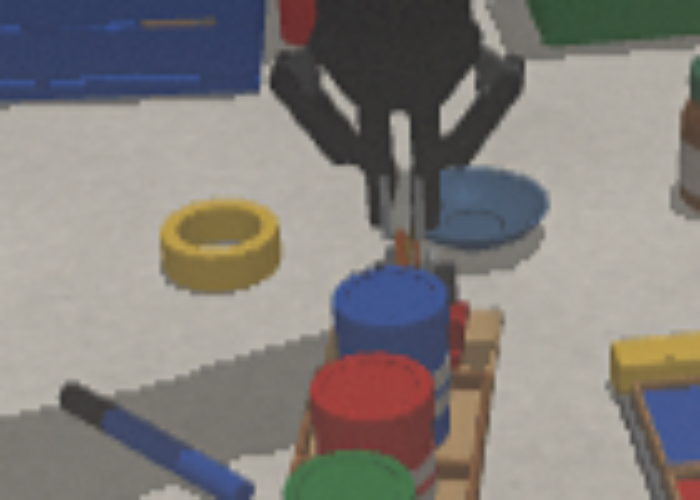

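The card's orange part (405,250) sits between the jaws, with the bar just above. I'll press on until the stop is felt.

Request:
arm_command(
  translation=[
    [0,0,0.1],
    [0,0,0.2],
    [0,0,0.3],
    [0,0,0.3],
  ],
  turn=[0,0,0,0],
  hand=[1,1,1,1],
)

```text
clock: 21.92
eef_pos: [0.4629, 0.2125, 0.0883]
tool_rot: [0.751, 0.66, 0.001, 0.0]
ft_force: [-3.7, -2.3, 15.0]
grip_width: 0.0087
```

The stop is felt at the predicted height: 15 N, and the hand stays at 0.088. Release and rise.

Request:
arm_command(
  translation=[
    [0,0,-0.1],
    [0,0,-0.1],
    [0,0,-0.1],
    [0,0,-0.1],
    [0,0,-0.1],
  ],
  turn=[0,0,0,0,0],
  hand=[0.7,0.5,0.5,0.5,0.5],
)

```text
clock: 22.33
eef_pos: [0.4622, 0.2123, 0.0863]
tool_rot: [0.751, 0.66, -0.0, -0.0]
ft_force: [-0.5, 0.4, -0.5]
grip_width: 0.0426
```

Request:
arm_command(
  translation=[
    [0,0,-1],
    [0,0,-4],
    [0,0,-8],
    [0,0,-12],
    [0,0,-14],
  ],
  turn=[0,0,0,0,0],
  hand=[0.5,0.5,0.5,0.5,0.5],
)

```text
clock: 22.75
eef_pos: [0.464, 0.2132, 0.2323]
tool_rot: [0.751, 0.66, 0.003, 0.001]
ft_force: [0.7, 0.9, 0.4]
grip_width: 0.0428
```

Request:
arm_command(
  translation=[
    [-4,-4,0],
    [-8,-8,0],
    [-10,-12,0],
    [-10,-14,0],
    [-10,-14,0],
  ],
  turn=[0,0,0,0,0],
  hand=[0.5,0.5,0.5,0.5,0.5],
)

```text
clock: 23.17
eef_pos: [0.3044, 0.1285, 0.2263]
tool_rot: [0.751, 0.66, -0.003, -0.001]
ft_force: [-0.3, 0.2, -0.1]
grip_width: 0.0426
```

```bash
python3 go.py
python3 - <<'E'
from h import *
for c,(r,k) in {"side":(100,200),"top":(180,160)}.items():
    p,X=cloud(c);cv2.imwrite(f'pics/e_{c}.png',cv2.resize(cv2.cvtColor(p[r:r+140,k:k+180],cv2.COLOR_RGB2BGR),None,fx=4,fy=4))
    m=sel(X,[.43,.17,.06],[.5,.25,.13]);q=X[m]
    if len(q): print(c,len(q),"card mean",q.mean(0).round(4),"ztop",np.percentile(q[:,2],[50,95,99]).round(4),rect(q)[1:])
    for x,y in((.452,.127),(.4415,.048),(.4313,-.0314)):
        q=X[sel(X,[x-.045,y-.04,.078],[x+.045,y+.04,.11])];print(c,len(q),np.round(cv2.minEnclosingCircle((q[:,:2]*1000).astype(np.float32))[0]) if len(q) else '',np.median(q[:,2]).round(4))
E
```

```text
t 23.17 pos [0.3044 0.1285 0.2263] psi 82.6 F [-0.3  0.2 -0.1] w 0.0426 q [ 0.4  -0.08 -0.4   1.26  0.    2.1 ]
side 86 card mean [0.4627 0.2041 0.0895] ztop [0.0936 0.1006 0.1018] (array([463., 213.]), array([58., 10.]), 82.5)
side 296 [453. 127.] 0.0865
side 353 [443.  49.] 0.0863
side 412 [434. -31.] 0.0866
top 166 card mean [0.4614 0.2094 0.0951] ztop [0.0983 0.1009 0.1018] (array([462., 213.]), array([60., 10.]), 82.6)
top 722 [453. 127.] 0.0862
top 720 [443.  48.] 0.0861
top 733 [432. -30.] 0.0863
```

View pics/e_side.png

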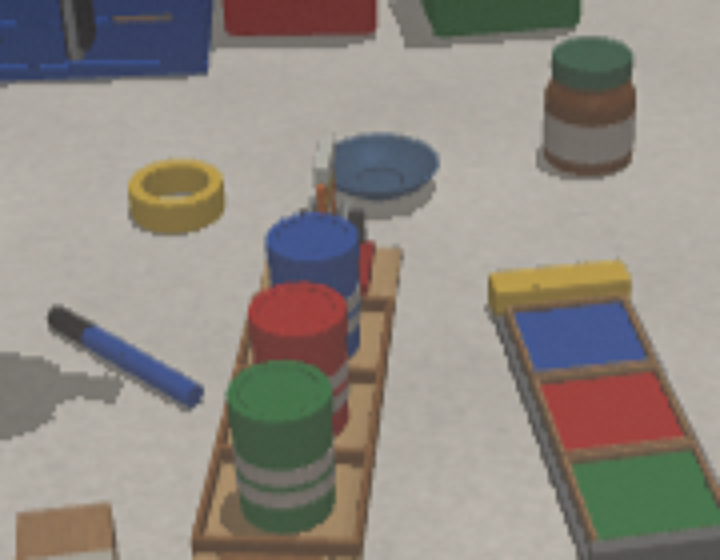

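View pics/e_top.png

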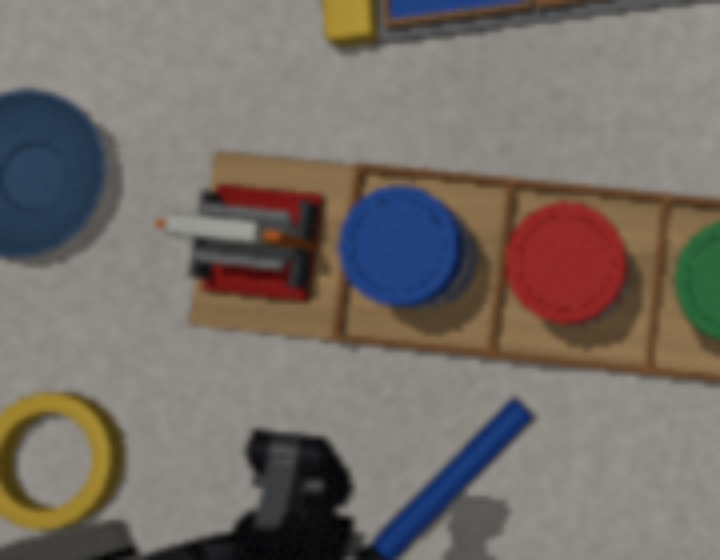

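The pictures show blue, red and green upright in the bays and the card standing between the jaws (top crop 210,228). Its top is at 0.1006 m against 0.100 m expected when home. The robot is clear, so I'm handing in.

Request:
arm_command(
  translation=[
    [0,0,0],
    [0,0,0],
    [0,0,0],
    [0,0,0],
    [0,0,0],
  ],
  turn=[0,0,0,0,0],
  hand=[0.5,0.5,0.5,0.5,0.5],
)

```text
clock: 23.68
eef_pos: [0.3114, 0.1314, 0.2265]
tool_rot: [0.751, 0.66, -0.0, -0.0]
ft_force: [1.0, 0.3, -0.4]
grip_width: 0.0428
```

```bash
python3 -c "
from workcell import *
print(job_done())"
```

```text
the job is handed in; nothing more can be done
None
```

I put the blue tub in the bay next to the clip, red in the middle and green in the far bay. I then pressed the price card into the clip, let go, moved the arm clear and handed the job in at about 24 s. No verdict was reported.

- **Tubs:** in the last pictures all three stand upright, within about 3 mm of their bay centres. Their lids measure about 86 mm high in both cameras, against 88 mm expected. Before the move they read about 3 mm low in the tray as well, so I take this as a camera offset.
- **Card:** it is centred in the clip to within 2 mm and aligned with it. Its top is at about 101 mm, against 100 mm when fully home.
- **Disagreement:** I expected 6–12 N of resistance while pushing the card in, but the readings between steps showed almost none. The force only rose at the end stop, to 15 N, at the height predicted for home.
- **Tool failures:** my colour-based tub check failed twice on its colour mask, so I used lid height instead. The colour-based card check gave no usable reading once the card was in the clip.

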